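# Tilt a strapped pile of cover plates into its stock tray

## Robot

A 6-joint arm with a two-finger parallel gripper is mounted at the origin on the work surface. World frame = base frame: x ahead of the robot, y to its left, z up, the work surface at z = 0. Lengths are in m, angles in rad, forces in N, time in s.
With the tool pointing down it reaches from about 0.375 to 0.9 m from the base axis. Payload 3.1 kg.
Tool frame: the origin (TCP) lies midway between the tips of the shut fingers; the grasp point (between the pads) lies 19 mm behind it; z points along the fingers, x is the direction in which the jaws open and shut, and the axes are right-handed (so a half turn about z gives the same grasp; the last joint's range is limited). The gripper opens to 87 mm and grips with 3 to 60 N. Pads are 19 mm wide; open, the fingers measure 117 mm over their backs; the gripper's body (75 mm by 190 mm) begins 51 mm behind the grasp point.
Start: joints at [-1.28, 0.527, 1.433, -0, 1.181, -0.178], TCP at [0.282, -0.558, 0.185] pointing down, gripper open.
Joint ranges: [-3.08, 3.08], [-0.75, 2.2], [0.22, 2.44], [-1.43, 4.57], [0, 2.65], [-2.85, 2.85]. Speed limits (rad/s): [2.79, 2.79, 3.14, 3.14, 3.14, 3.14].

## Interface

Orientations are given as a unit quaternion [x, y, z, w].
In Python, from workcell import bot, fingers, imaging, trace gives the robot as it stands. Calls block until the motion is done:
- bot.move_pose(position, orientation): joint-space move of the TCP to a pose.
- bot.move_linear(position, rot=None, speed=0.15, stop_force=None): straight line of the TCP; rot=None keeps the orientation; speed is the mean speed in m/s. With stop_force (N) it stops when the force on the tool has changed by that much, and returns True; else False.
- bot.set_joints(angles): joint-space move.
- fingers.gripper_to(opening, squeeze=None): opening from 0.0 (shut) to 1.0 (fully open); squeeze is the grip in N (None keeps the last); returns when the fingers have stopped.
- bot.wait(seconds).
- bot.ik(position, orientation): joint angles nearest the present ones, or None.
- bot.sense(): the state.
- imaging.get_image(name): name is "side" or "top"; returns the picture (420x560x3 uint8, red, green, blue); there is no depth.
- imaging.calibration(name): a dict with "vfov" (degrees; the focal length in pixels is half the picture's height over the tangent of half this angle, whatever the lens; pixels are square), "cx", "cy" (the principal point, pixels), "R" (3x3) and "t" (3): a world point X has camera coordinates R X + t. Camera axes: x right, y down, z forward; pixel columns grow to the right and rows downward; lengths in m; the calibration is good to about 2 mm. A picture is of the moment at which its call begins. calibration takes no time and is no camera call.
A pose or a line that the arm cannot do raises bot.IKError and nothing moves.
- bot.finish_job(): hands the job in, once; it reports no verdict.
Trained networks look in the newest picture that a camera, given by its name, has taken for a name from the list of things; names that differ only in an ending like _2 or _b are one class to them, and where a whole thing is asked for, a point or a joint stands for the part that bears it (a point fixed in the world has none). Each returns a list of dicts, best first, with "conf" (0 to 1); they miss things now and then, are a little off and sometimes report something else, mostly with a low value. They report only what shows in the picture. A call takes as long as a camera call.
- trace(query, camera): "mask" (420x560 bool, what is visible of it) and "at" ([row, column] in pixels, amid what is visible of it).
The state is a dict: "t": time; "joint_pos": joint angles; "qvel": joint speeds; "effort": joint torques, N m; "tcp_pos": TCP position; "tool_rot": TCP orientation; "wrist_force": force on the tool from outside, world axes, zero at the start; "wrist_torque": the same for the moment, N m; "gripper_width": opening from 0.0 (shut) to 1.0 (fully open).
Only numpy, scipy, OpenCV 4.12 (cv2) and the standard library are available. Lean on these libraries where they do the work, as an engineer would, in place of code of your own. Each camera call takes 0.05 s, during which the arm holds its last target. There are 200 camera calls.

## Task

Put the strapped pile of white cover plates away in the orange tray. Grip it by its long sides and lower it in tilted by about 20 degrees lengthwise, one end first down inside an end wall, then let the other end down, keeping hold until the pile lies flat on the tray floor before you let go. Leave the grey and black piles where they are.

Things in the scene. Friction and masses are not known exactly. Their poses are not given: they have to be found in the camera images.
- white_pile_center (a point): a strapped pile of six white plastic cover plates, one rigid block 110 mm long (x) by 50 mm wide (y) by 36 mm high (z), lying flat on the table, with two narrow blue straps 34 mm either side of its middle; about 0.2 kg (0.16 to 0.26). This point is its centre, 18 mm above its underside; the two ends are alike.
- orange_tray: Orange low open tray fixed to the table, 34 mm high, 144 x 84 mm over the rim. Inside 120 mm long (x) by 60 wide (y); floor 4 mm thick; walls 4 mm, straight to 24 mm above the table, then flared outwards by 6 mm. Each long side is cut away to the floor over its middle 66 mm, for fingers. Origin: centre of its underside; ends alike. A like blue tray is not wanted.
- grey_pile_center (a point): a strapped pile of six grey plastic cover plates, one rigid block 110 mm long (x) by 50 mm wide (y) by 36 mm high (z), lying flat on the table, with two narrow red straps 34 mm either side of its middle; not to be moved. This point is its centre, 18 mm above its underside; the two ends are alike.
- black_pile_center (a point): a strapped pile of six black cover plates, one rigid block 110 mm long (x) by 50 mm wide (y) by 36 mm high (z), lying flat on the table, with two narrow yellow straps 34 mm either side of its middle; not to be moved. This point is its centre, 18 mm above its underside; the two ends are alike.

How it is judged:
On the way, in this order (a step that is already met when the one before it is completed fails the run):
1. the held white pile, tilted lengthwise by 8 to 40 degrees, has one end down in the orange tray: centre within 30 mm of the tray middle from above, under 54 mm above the tray underside (contact force between the fingers and white_pile above 0.5 N and horizontal distance between white_pile_center and orange_tray below 0.03 m and z of white_pile_center in the frame of orange_tray below 0.054 m and angle between white_pile_center's own y axis and vertical between 1.4 and 1.74 rad and (angle between white_pile_center's own x axis and vertical below 1.431 rad or angle between white_pile_center's own x axis and vertical above 1.711 rad) and angle between white_pile_center's own z axis and vertical below 0.7 rad), for 0.1 s.
2. still held, the white pile lies flat (within about 8 degrees) in the orange tray, its centre within 15 mm of the middle and under 31 mm above the tray underside (contact force between the fingers and white_pile above 0.5 N and horizontal distance between white_pile_center and orange_tray below 0.015 m and z of white_pile_center in the frame of orange_tray below 0.031 m and angle between white_pile_center's own z axis and vertical below 0.135 rad), for 0.1 s.
At the end, for the whole second after the job is handed in: The white pile rests released and still in the orange tray: its centre within 15 mm of the tray's middle seen from above and 15 to 31 mm above the tray's underside (22 mm when fully down), flat and lengthwise within 10 degrees; the grey and black piles are within 20 mm of where they started (horizontal distance between white_pile_center and orange_tray below 0.015 m and z of white_pile_center in the frame of orange_tray between 0.015 and 0.031 m and angle between white_pile_center's own z axis and vertical below 0.17 rad and angle between the x axis of white_pile_center and the x axis of orange_tray, either way round below 0.17 rad and linear speed of white_pile below 0.02 m/s and contact force between the fingers and white_pile below 0.1 N and distance of each of grey_pile_center, black_pile_center from where it was at the start of the episode below 0.02 m); the robot touches nothing.
It fails at once if the grey pile is moved more than 20 mm (distance of grey_pile_center from where it was at the start of the episode above 0.02 m).
It fails at once if the black pile is moved more than 20 mm (distance of black_pile_center from where it was at the start of the episode above 0.02 m).
It also fails if it takes over 43 s, if anything falls off the work surface, if the arm or the gripper's body presses on something with over 40 N, if the wrist force passes 120 N, or if a joint passes its speed limit or range.

## Working session

There is one attempt and no reset: what is moved stays moved. The work goes in short steps, each a Python script; the robot and the scene stay as the last script left them, time stands still between calls to the robot, and variables do not carry over. Pictures are saved under pics/ and viewed, about 8 in all and at most 12, crops included, and the job is handed in when it is done.

```bash
ls; mkdir -p pics; python3 - <<'E'
from workcell import bot, fingers, imaging, trace
import cv2, numpy as np
for c in ("top","side"):
    im=imaging.get_image(c); cv2.imwrite(f"pics/{c}0.png",im[:,:,::-1]); np.save(f"pics/{c}0.npy",im)
    k=imaging.calibration(c); print(c,{a:np.round(b,4).tolist() for a,b in k.items() if not isinstance(b,str)})
    for q in ("white_pile_center","orange_tray"):
        for i,d in enumerate(trace(q,c)[:2]):
            print(c,q,round(d["conf"],2),d["at"],d["mask"].sum()); np.save(f"pics/{c}_{q}_{i}.npy",d["mask"])
s=bot.sense(); print(s["t"],s["tool_rot"],s["gripper_width"])
E
```

```text
pics
top {'vfov': 52.9271, 'cx': 280.1232, 'cy': 207.2525, 'R': [[-0.0229, -0.9997, 0.0029], [-0.9931, 0.0224, -0.1154], [0.1153, -0.0055, -0.9933]], 't': [0.0381, 0.5636, 0.9198]}
top white_pile_center 0.92 [180.3, 403.0] 1190
top orange_tray 0.93 [206.4, 244.8] 1952
side {'vfov': 48.7337, 'cx': 281.7565, 'cy': 203.8857, 'R': [[-0.9422, -0.3349, -0.009], [-0.2139, 0.622, -0.7533], [0.2579, -0.7078, -0.6577]], 't': [0.5365, 0.1398, 0.799]}
side white_pile_center 0.57 [135.9, 293.8] 1085
side orange_tray 0.65 [242.8, 253.1] 2618
0.3 [ 8.52004783e-01 -5.23533865e-01 -2.85524915e-04 -2.45182146e-04] 1.003043137874686
```

View pics/top0.png

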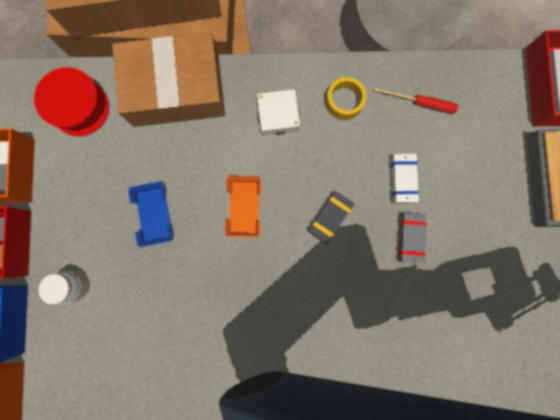

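View pics/side0.png

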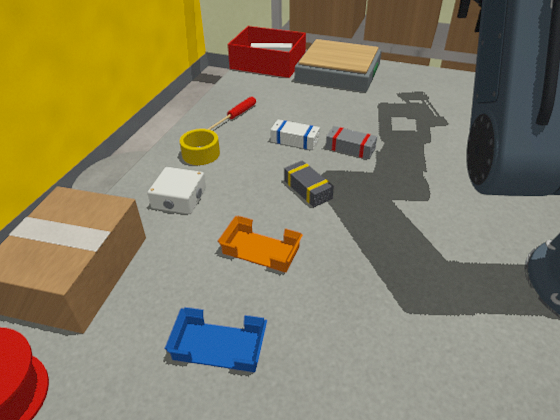

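```bash
cat > loc.py <<'E'
import numpy as np, cv2
from scipy.optimize import minimize
from scipy.spatial.transform import Rotation as Ro
from workcell import imaging
def proj(X,c):
    k=imaging.calibration(c); f=210/np.tan(np.radians(k["vfov"]/2))
    p=np.asarray(X)@np.array(k["R"]).T+np.array(k["t"])
    return np.c_[f*p[:,0]/p[:,2]+k["cx"], f*p[:,1]/p[:,2]+k["cy"]]
def rect(l,w,z): return [[sx*l/2,sy*w/2,z] for sx in(-1,1) for sy in(-1,1)]
PILE=np.array(rect(.11,.05,0)+rect(.11,.05,.036))
TRAY=np.array(rect(.144,.084,.034)+rect(.128,.068,0))
def hullimg(pts,S=4):
    im=np.zeros((420*S,560*S),np.uint8)
    h=cv2.convexHull(np.float32(pts))
    cv2.fillConvexPoly(im,np.int32(np.round((h+.5)*S*16-8)),255,shift=4)
    return cv2.resize(im,(560,420),interpolation=cv2.INTER_AREA)/255.
def maskhull(m):
    m=m.astype(np.uint8); n,l,s,_=cv2.connectedComponentsWithStats(m)
    m=(l==1+np.argmax(s[1:,4])).astype(np.uint8)
    r,c=np.nonzero(m); h=cv2.convexHull(np.int32(np.c_[c,r]))
    o=np.zeros((420,560),np.uint8); cv2.fillConvexPoly(o,h,1); return o.astype(float)
def fit(model,masks,x0):
    """masks: dict camera->mask; returns x,y,yaw"""
    H={c:cv2.GaussianBlur(maskhull(m),(0,0),1.5) for c,m in masks.items()}
    def cost(p):
        X=model@Ro.from_euler('z',p[2]).as_matrix().T+[p[0],p[1],0]
        return sum(((cv2.GaussianBlur(hullimg(proj(X,c)),(0,0),1.5)-H[c])**2).sum() for c in H)
    r=minimize(cost,x0,method="Nelder-Mead",options=dict(initial_simplex=np.array(x0)+[[0,0,0],[.02,0,0],[0,.02,0],[0,0,.15]],xatol=2e-4,fatol=.05))
    return np.round(r.x,4),round(r.fun,1)
def ground(rc,c,z):
    k=imaging.calibration(c); f=210/np.tan(np.radians(k["vfov"]/2)); R=np.array(k["R"])
    d=R.T@[(rc[1]-k["cx"])/f,(rc[0]-k["cy"])/f,1]; o=-R.T@np.array(k["t"])
    return (o+d*(z-o[2])/d[2])[:2]
E
python3 - <<'E'
from loc import *
print({k:v for k,v in imaging.calibration("top").items() if k not in("R","t")})
for q,mod,at in(("white_pile_center",PILE,[180.3,403]),("orange_tray",TRAY,[206.4,244.8])):
    M={c:np.load(f"pics/{c}_{q}_0.npy") for c in("top","side")}
    g=ground(at,"top",.02); print(q,g)
    for m in (M,{"top":M["top"]},{"side":M["side"]}): print(list(m),*fit(mod,m,[*g,0.]))
E
```

```text
{'vfov': 52.927098972815664, 'cx': 280.123248938139, 'cy': 207.25249514831108}
white_pile_center [ 0.62193599 -0.2595546 ]
['top', 'side'] [ 0.6277 -0.2643 -0.0218] 20.7
['top'] [ 0.6256 -0.2644 -0.0203] 5.0
['side'] [ 0.63   -0.2632 -0.0151] 2.3
orange_tray [0.56954878 0.10597759]
['top', 'side'] [ 0.5708  0.1096 -0.0482] 104.9
['top'] [ 0.569   0.1086 -0.0491] 53.1
['side'] [ 0.5716  0.1103 -0.035 ] 34.7
```

```bash
cat > arm.py <<'E'
import numpy as np
from scipy.spatial.transform import Rotation as Ro
from workcell import bot, fingers, imaging, trace
W=np.array([.6277,-.2643]); WY=-.021
T=np.array([.5705,.1094]); TY=-.045
def pose(c,yaw,tilt=0,flip=1,off=(0,0)):
    """tool pose holding a pile centred at c; tilt>0: +x end down; off: pile centre offset from tool, pile frame x,y"""
    P=Ro.from_euler('ZY',[yaw,np.radians(tilt)])
    M=np.array([[0,flip,0],[flip,0,0],[0,0,-1.]]).T
    return (np.array(c)+P.apply([-off[0],-off[1],-.012])), (P*Ro.from_matrix(M)).as_quat()
def zc(tilt,gap=0.001):
    a=np.radians(abs(tilt)); return .004+gap+.055*np.sin(a)+.018*np.cos(a)
E
python3 - <<'E'
from arm import *
for f in(1,-1):
    for n,(c,y,t) in dict(above=([*W,.12],WY,0),pick=([*W,.018],WY,0),tr=([*T,.14],TY,0),tp=([*T,.14],TY,20),tm=([*T,.14],TY,-20),lp=([*T,zc(20)],TY,20),lm=([*T,zc(20)],TY,-20),flat=([*T,.022],TY,0)).items():
        j=bot.ik(*pose(c,y,t,f)); print(f,n,None if j is None else np.round(j,2))
E
```

```text
1 above [-0.56  0.69  1.35 -0.    1.11 -2.11]
1 pick [-0.56  0.82  1.4  -0.    0.92 -2.11]
1 tr [-0.    0.54  1.6  -0.    1.   -1.53]
1 tp [-0.01  0.7   1.32  0.01  1.47 -1.54]
1 tm [ 0.01  0.45  1.89 -0.04  0.46 -1.48]
1 lp [-0.01  0.82  1.37  0.01  1.3  -1.54]
1 lm [ 0.01  0.64  1.95 -0.09  0.2  -1.43]
1 flat [-0.    0.72  1.67 -0.    0.75 -1.53]
-1 above [-0.56  0.69  1.35 -0.    1.11  1.03]
-1 pick [-0.56  0.82  1.4  -0.    0.92  1.03]
-1 tr [-0.    0.54  1.6  -0.    1.    1.61]
-1 tp [-0.01  0.7   1.32  0.01  1.47  1.6 ]
-1 tm [ 0.01  0.45  1.89 -0.04  0.46  1.66]
-1 lp [-0.01  0.82  1.37  0.01  1.3   1.6 ]
-1 lm [ 0.01  0.64  1.95 -0.09  0.2   1.71]
-1 flat [-0.    0.72  1.67 -0.    0.75  1.61]
```

```bash
python3 - <<'E'
from arm import *
import cv2
fingers.gripper_to(1.0)
bot.move_pose(*pose([*W,.10],WY,0,-1))
p,q=pose([*W,.018],WY,0,-1)
print(bot.move_linear(p,speed=.08,stop_force=8))
fingers.gripper_to(0.0,squeeze=25)
s=bot.sense(); print(s["t"],s["gripper_width"],s["tcp_pos"],p,s["wrist_force"])
p[2]+=.13; bot.move_linear(p,speed=.12)
bot.move_pose(*pose([*T,.15],TY,20,-1))
s=bot.sense(); print(s["t"],s["gripper_width"],s["tcp_pos"],s["wrist_force"])
ims=[]
for c in("top","side"):
    im=imaging.get_image(c); ims.append(im[90:310,180:460,::-1] if c=="top" else im[60:280,180:460,::-1])
    for d in trace("white_pile_center",c)[:1]: np.save(f"pics/h_{c}.npy",d["mask"]); print(c,d["conf"],d["at"],d["mask"].sum())
cv2.imwrite("pics/held.png",cv2.resize(np.hstack(ims),(800,314)))
E
```

```text
False
4.9083 0.0076596048725906 [ 0.62770638 -0.26428927  0.00599126] [ 0.6277 -0.2643  0.006 ] [0.2391844  0.31790571 0.06750935]
7.5417 0.005048878584006566 [0.56692053 0.10829333 0.13869373] [ 0.78272936  0.76844536 -0.15041873]
top 0.86 [178.0, 401.4] 1313
side 0.95 [134.5, 293.6] 1096
```

View pics/held.png

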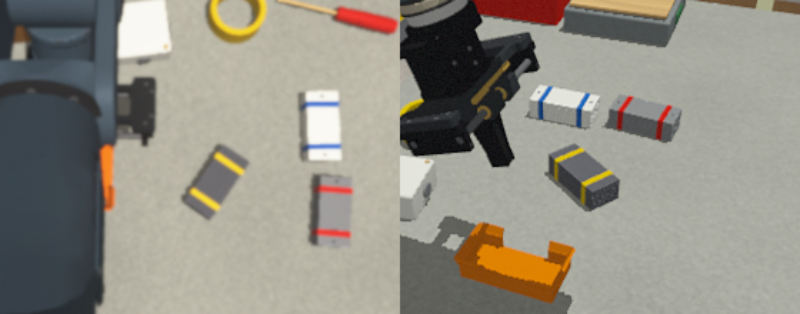

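```bash
python3 - <<'E'
from loc import *
from workcell import bot
import cv2
p=bot.sense()["tcp_pos"]; print(p,proj([p],"side"),proj([p],"top"))
for c in("top","side"):
    im=imaging.get_image(c)[:,:,::-1].copy()
    for mod,x in((PILE,(.6277,-.2643,-.021)),(TRAY,(.5705,.1094,-.045))):
        X=mod@Ro.from_euler('z',x[2]).as_matrix().T+[x[0],x[1],0]
        for u in proj(X,c): cv2.circle(im,tuple(np.int32(np.round(u))),1,(0,255,255),-1)
    cv2.circle(im,tuple(np.int32(proj([p],c)[0])),3,(255,0,255),1)
    cv2.imwrite(f"pics/ov_{c}.png",im)
E
```

```text
[0.56677342 0.10825405 0.13877491] [[260.84089031 192.77155368]] [[238.93322364 200.84862783]]
```

View pics/ov_side.png

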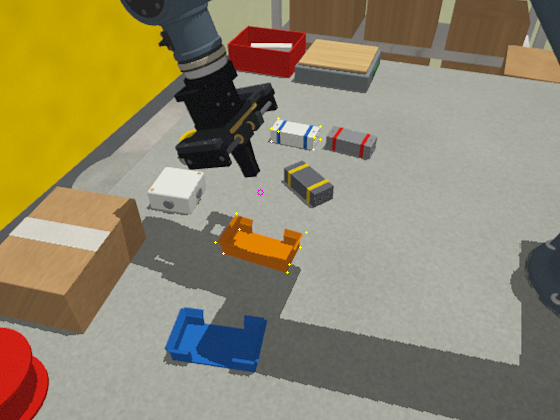

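The held view showed a miss (fingers shut empty, white pile untouched), and the overlay puts the fingertips at about (252,175), well short of the projected TCP at (261,193). Next I'll measure this with the tool vertical and open.

```bash
python3 - <<'E'
from arm import *
from loc import proj
import cv2
fingers.gripper_to(1.0)
bot.move_pose(*pose([.57,-.10,.15],0,0,-1))
s=bot.sense(); p=np.array(s["tcp_pos"]); R=Ro.from_quat(s["tool_rot"]); print(s["t"],p,R.as_matrix().round(3).tolist(),s["gripper_width"],s["joint_pos"])
out=[]
for c in("top","side"):
    im=imaging.get_image(c)[:,:,::-1].copy()
    pts=proj([p+R.apply(v) for v in([0,0,0],[.0435,0,0],[-.0435,0,0],[0,0,-.07])],c)
    u0=np.int32(pts[0])-[70,90]; u0=np.maximum(u0,0); cr=cv2.resize(im[u0[1]:u0[1]+150,u0[0]:u0[0]+133],None,fx=3,fy=3,interpolation=cv2.INTER_CUBIC)
    for u,col in zip(pts,((255,0,255),(0,255,0),(0,255,255),(255,255,0))): cv2.circle(cr,tuple(np.int32((u-u0)*3)),3,col,-1)
    out.append(cr); print(c,pts.round(1).tolist(),u0)
cv2.imwrite("pics/tool.png",np.hstack(out))
E
```

```text
10.2083 [ 0.57039741 -0.09940105  0.13815105] [[-0.0, -1.0, 0.0], [-1.0, 0.0, 0.001], [-0.001, -0.0, -1.0]] 1.0019493686305907 [-3.65901887e-01  5.23244493e-01  1.59720367e+00  8.96513446e-04
  1.02119461e+00  1.20470059e+00]
top [[342.2, 196.8], [363.7, 196.3], [320.6, 197.3], [347.8, 191.5]] [272 106]
side [[297.3, 129.7], [303.9, 119.0], [290.3, 141.2], [297.8, 98.0]] [227  39]
```

View pics/tool.png

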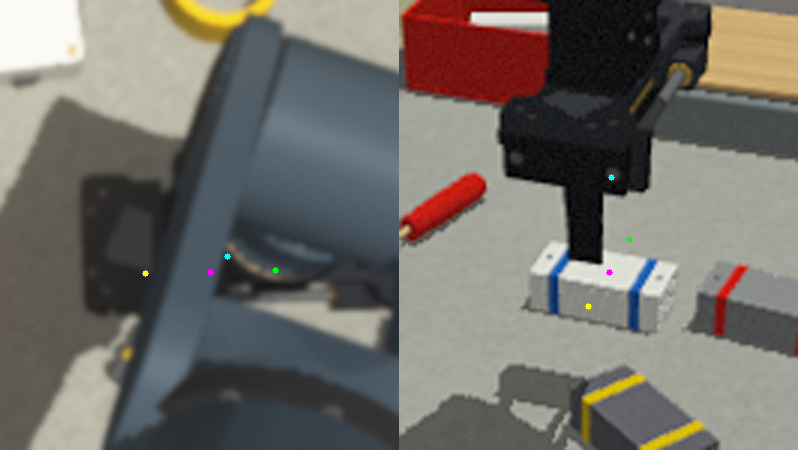

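```bash
python3 - <<'E'
from arm import *
from loc import proj
p,q=np.array([.56677,.10825,.13877]),pose([0,0,0],TY,20,-1)[1]
z=Ro.from_quat(q).apply([0,0,1])
for L in(.03,.036,.042): print(L,"tool",proj([p-L*z],"side").round(1),"vert",proj([p+[0,0,L]],"side").round(1))
bot.move_pose(*pose([*W,.09],WY,0,-1))
p,q=pose([*W,.0],WY,0,-1); p[2]=.012
print(bot.move_linear(p,speed=.1,stop_force=6))
p[2]=-.05
print(bot.move_linear(p,speed=.03,stop_force=6))
s=bot.sense(); print(s["t"],s["tcp_pos"],s["wrist_force"],s["joint_pos"])
E
```

```text
0.03 tool [[254.5 178.1]] vert [[260.1 178.7]]
0.036 tool [[253.2 175.1]] vert [[260.  175.7]]
0.042 tool [[251.9 172.1]] vert [[259.8 172.8]]
False
True
13.3667 [ 0.62759655 -0.26423571 -0.03753213] [-0.03293938  1.22017776  3.6537188 ] [-5.62185420e-01  8.77954253e-01  1.41183657e+00 -1.38808227e-04
  8.52289767e-01  1.02960444e+00]
```

Contact came at a reported z of -37.5 mm, which matches the picture. The reported TCP is therefore about 37 mm beyond the real fingertips, along the tool axis. I'll correct for this and grip.

```bash
sed -i 's/-off\[1\],-.012\]/-off[1],-.012-LT]/; s/^TY=.*//; s/^W=/LT=.037  # real tips lie this far short of the reported TCP\nW=/' arm.py; python3 - <<'E'
from arm import *
import cv2
p,q=pose([*W,.018],WY,0,-1)
bot.move_linear(p,speed=.05)
fingers.gripper_to(0.0,squeeze=25)
s=bot.sense(); print(s["t"],s["gripper_width"]*87,s["tcp_pos"],s["wrist_force"])
p[2]+=.12; bot.move_linear(p,speed=.12)
bot.move_pose(*pose([*T,.13],TY,20,-1))
s=bot.sense(); print(s["t"],s["gripper_width"]*87,s["tcp_pos"],s["wrist_force"])
im=imaging.get_image("side")
d=trace("white_pile_center","side")[0]; np.save("pics/h_side.npy",d["mask"]); print(d["conf"],d["at"],d["mask"].sum())
from loc import proj,rect
X=np.array(rect(.11,.05,-.018)+rect(.11,.05,.018))
im=cv2.resize(im[60:300,120:400,::-1],None,fx=2.8,fy=2.5)
im=cv2.resize(imaging.get_image("side")[90:290,150:400,::-1],(750,600),interpolation=cv2.INTER_CUBIC)
P=Ro.from_euler('ZY',[TY,np.radians(20)])
for u in proj(P.apply(X)+[*T,.13],"side"): cv2.circle(im,tuple(np.int32((u-[150,90])*3)),3,(255,0,255),-1)
cv2.imwrite("pics/held2.png",im)
E
```

```text
14.3833 50.093603806850766 [ 0.62755779 -0.26399075 -0.03114996] [-0.52493931  0.35718583 -1.4775249 ]
16.9417 49.76079126151392 [0.5544605  0.10886956 0.08394028] [-0.82037101 -0.82910786 -2.82002495]
0.88 [198.3, 264.9] 1573
```

View pics/held2.png

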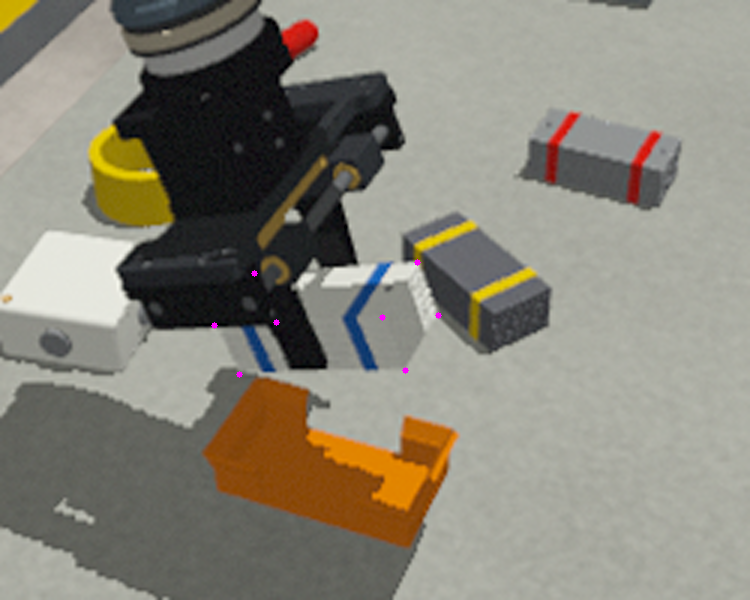

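The projected corners match the held pile to within 1 or 2 px (for example (405,370) and (438,315) in the crop), so it is gripped centrally and tilted 20° above the tray. I'll lower it now.

```bash
python3 - <<'E'
from arm import *
import cv2
def go(tilt,gap,speed,sf):
    p,q=pose([*T,zc(tilt,gap)],TY,tilt,-1)
    h=bot.move_linear(p,rot=q,speed=speed,stop_force=sf); s=bot.sense()
    print(tilt,h,round(s["t"],2),(np.array(s["tcp_pos"])-p).round(4),np.round(s["wrist_force"],1)); return h
h=go(20,.03,.08,10) or go(20,.002,.04,8)
bot.wait(.3)
if not h:
    for t in(15,10,5): 
        h=go(t,.0015,.02,10)
        if h: break
cv2.imwrite("pics/low.png",cv2.resize(imaging.get_image("side")[140:300,180:380,::-1],(750,600),interpolation=cv2.INTER_CUBIC))
E
```

```text
20 False 17.99 [0.0004 0.0001 0.0002] [-0.4  0.1 -1.9]
20 False 18.84 [ 0.0001 -0.      0.    ] [ 0.1  0.2 -1.1]
15 False 19.65 [0.0002 0.     0.0002] [-0.1 -0.5 -1.8]
10 False 20.13 [ 0.0004 -0.      0.0001] [-0.3  0.5 -2. ]
5 False 20.62 [ 0.0005 -0.      0.0001] [ 0.5 -0.9 -1.6]
```

View pics/low.png

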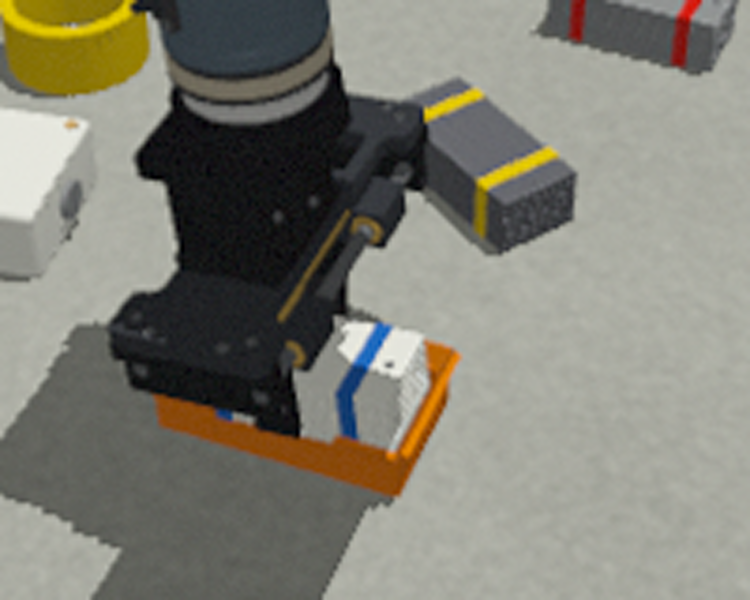

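The pile is inside the walls with no contact forces. Next I'll let the other end down, seat it and release.

```bash
python3 - <<'E'
from arm import *
import cv2
def go(tilt,gap,speed,sf):
    p,q=pose([*T,zc(tilt,gap)],TY,tilt,-1)
    h=bot.move_linear(p,rot=q,speed=speed,stop_force=sf); s=bot.sense()
    print(tilt,h,round(s["t"],2),(np.array(s["tcp_pos"])-p).round(4),np.round(s["wrist_force"],1),s["gripper_width"]*87); return h
go(0,.001,.02,12); h=go(0,-.004,.01,5)
bot.wait(.4)
s=bot.sense(); print(s["t"],s["tcp_pos"],s["wrist_force"])
np.save("pics/last.npy",s["tcp_pos"])
fingers.gripper_to(.78); bot.wait(.2)
p=np.array(s["tcp_pos"]); p[2]+=.12; bot.move_linear(p,speed=.12)
j=np.array(bot.sense()["joint_pos"]); j[0]-=.9; bot.set_joints(j)
from loc import fit,PILE,ground
M={}; ims=[]
for c in("top","side"):
    im=imaging.get_image(c); ims.append(im[100:310,180:460,::-1] if c=="top" else im[100:310,160:440,::-1])
    for d in trace("white_pile_center",c)[:1]: M[c]=d["mask"]; print(c,d["conf"],d["at"])
    r=trace("orange_tray",c)[:1]
    print(fit(PILE+[0,0,.004],{c:M[c]},[*T,TY]), r and r[0]["at"])
cv2.imwrite("pics/end.png",cv2.resize(np.hstack(ims),(800,300))); print(bot.sense()["t"])
E
```

```text
0 False 21.16 [ 0.0005 -0.      0.0001] [-0.  -0.9 -1.6] 49.95961536414365
0 True 21.47 [ 0.001  -0.0001  0.0038] [ 0.6 -0.2  4.6] 50.01093013311638
21.8667 [ 0.57156753  0.1093193  -0.02721792] [ 0.63796045 -0.63356576  6.49867823]
top 0.72 [205.2, 242.3]
(array([ 0.5684,  0.1086, -0.0446]), np.float64(17.0)) [202.8, 231.4]
side 0.92 [241.3, 257.6]
(array([ 0.5738,  0.1072, -0.019 ]), np.float64(59.7)) [256.8, 258.2]
26.0083
```

View pics/end.png

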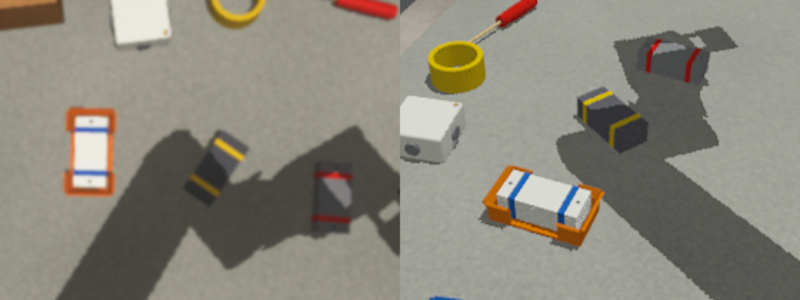

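The final picture shows the white pile lying flat and central in the orange tray, in both views. The grey and black piles haven't moved and the arm is clear.

```bash
python3 -c "
from workcell import bot
bot.finish_job(); print(bot.sense()['t'])"
```

```text
the job is handed in; nothing more can be done
the job is handed in; nothing more can be done
```

The white pile is in the orange tray, lying flat and released, and I handed the job in at about 26 s of the 43 s allowed. `finish_job` gives no verdict, so the result rests on my own checks.

**What I did:** I gripped the pile by its long sides and tilted it 20° over the tray. I lowered one end inside the end wall, then let the other end down in 5° steps. I kept hold until the floor contact registered (about 6.5 N on the wrist), then let go and backed away.

**First grasp missed:** the fingers closed above the pile, which moved nothing. The pictures and a light touch on the table showed the reported TCP is about 37 mm beyond the real fingertips. With that corrected, the second grasp held at a 50 mm opening.

**Last checks:**
- **White pile:** the final picture shows it inside the walls and flat, in both views. The top-camera fit puts it about 2 mm from the tray middle I had estimated, lined up with the tray.
- **Side camera:** its fit was poorer, with a large residual. It was about 5 mm from the top-camera position and 1.5° off in angle, but still well within the tolerance.
- **Grey and black piles:** they look unmoved in the pictures, but I did not measure them.
- **Arm:** it was clear of everything when I handed in.

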